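Mark the pressure line and crack the bleed cap

ROBOT

A 7-joint arm with a two-finger parallel gripper is mounted at the origin on the work surface. World frame = base frame: x ahead of the robot, y to its left, z up, the work surface at z = 0. Lengths are in m, angles in rad, forces in N, time in s.
With the tool pointing down it reaches from about 0.4 to 0.85 m from the base axis. Payload 4.5 kg.
Tool frame: the origin (TCP) lies on the mounting face of the last link; the fingertips stand 173 mm ahead of it and the grasp point (between the pads) lies 155 mm ahead of it; x points along the fingers, z is the direction in which the jaws open and shut, and the axes are right-handed (so a half turn about x gives the same grasp; the last joint's range is limited). The gripper opens to 85 mm and grips with 20 to 120 N. Pads are 22 mm wide; open, the fingers measure 114 mm over their backs; the gripper's body (76 mm by 85 mm) begins 54 mm behind the grasp point. The pads swing forward as they close: fully open they stand 13 mm farther back than shut.
Start: joints at [-1.176, 0.689, -0.195, 1.565, 0.157, 0.902, -0.215], TCP at [0.221, 0.585, 0.405] pointing down, gripper open.
Joint ranges: [-3.01, 3.01], [-0.46, 2.08], [-1.47, 1.51], [0.13, 2.56], [-1, 4.14], [0.04, 2.09], [-2.66, 2.66]. Speed limits (rad/s): [2.57, 2.57, 3.14, 3.14, 3.14, 3.14, 3.14].

INTERFACE

Orientations are given as a unit quaternion [w, x, y, z].
In Python, from bench import r, imaging gives the robot as it stands. The module is installed in compiled form; this text tells all that it offers.
- The arm moves only by the tool jog_arm, never from a script. Its argument "series" is a list of rows, each a list of 2 entries, a list of its own where there are three numbers: the shift along the world's x, y, z in mm, then the turn about the world's z in degrees. In form: [[[tx, ty, tz], yaw], ...]. A call has 1 to 20 rows; each row is the pose to reach, as a shift and turn from the pose measured when the call began; what a row does not reach only later rows make up. A row lasts 1/10 s, in which the tool goes at most 50 mm and 8.59 degrees, less where a joint would pass 70% of its speed; a pose out of reach is approached as far as the arm can. A call with a gripper value outside its range is refused whole. "hand" is the closure in counts, from 0 (fully open) to 255 (shut), set as the call begins (left out, the last holds). The fingers move at their own pace and stop on an object; the grip force is fixed at half the most. Time passes only in rows, so rows that repeat a pose let the fingers close. It gives the time, the measured TCP pose, the force and the opening at its end, in the units of the state.
- r.sense(): the state, without advancing time (a new reading comes with each control period).
- imaging.read_camera(name): name is "scene" or "top"; returns the picture (480x640x3 uint8, red, green, blue); there is no depth.
- imaging.camera_model(name): a dict with "K" (3x3 intrinsics, pixels), "origin" and "rotation" of the camera in the world. Camera axes: x right, y up, looking along -z (the intrinsics and any distortion apply to the point x, -y, -z); pixel columns grow to the right and rows downward; lengths in m; the calibration is good to about 2 mm. A picture is of the moment at which its call begins. camera_model takes no time and is no camera call.
- r.close_job(): hands the job in, once; it reports no verdict.
The state is a dict: "t": time; "qpos": joint angles; "dq": joint speeds; "tau": joint torques, N m; "position": TCP position; "tcp_rot": TCP orientation; "contact_force": force on the tool from outside, world axes, zero at the start; "ft_torque": the same for the moment, N m; "opening": finger opening in m.
Only numpy, scipy, OpenCV 4.12 (cv2) and the standard library are available. Lean on these libraries where they do the work, as an engineer would, in place of code of your own. Each camera call takes 0.05 s, during which the arm holds its last target.

TASK

Bleed the pressure port on the calibration bench: first hang the red marker saddle astride the middle of the raised steel pipe and let go of it. Then screw the black, orange-topped cap on the port clockwise until it bottoms out, back it off a quarter turn, and finish still gripping the cap there, without letting go. Leave the other things on the bench where they are.

Things in the scene. Friction and masses are not known exactly. Their poses are not given: they have to be found in the camera images.
- marker: Loose red plastic marker saddle (0.08 to 0.17 kg), an upside-down U that stands on its two legs. Origin: centre of the underside. 36 mm wide along its x, 70 mm long along its y; the legs are 4 mm thick and 60 mm deep, with a gap 28 mm wide between them, open below and at both ends (along its y). The crown (roof) is 5 mm thick, z = 60 to 65 mm. On top a yellow grip fin, 14 mm thick (x), 50 mm long (y), z = 65 to 100 mm. Symmetric under a half turn.
- marker_crown (a point): Centre of the crown's flat inner face, 60 mm above the marker's origin: this rests on the pipe. Axes as the marker.
- line: Fixed pressure line: a straight steel pipe 14 mm in diameter, its axis level at 150 mm height, along its own y; 310 mm long, on two posts (16 mm thick) 130 mm either side of the middle, with brass unions 26 mm in diameter at the posts. Origin: on the bench below the middle. Its yaw varies.
- line_mid (a point): Middle of the pipe, on its axis. The marker belongs astride the pipe within 85 mm along the pipe of this point, its y along the pipe.
- port: Fixed bleed port: aluminium block 90 x 90 x 34 mm with a brass hexagon (z = 34 to 48 mm), neck and round collar (42 mm diameter, z = 55 to 62 mm) on its centre line, and the cap above. Origin: centre of the underside. A brass stub sticks out of its +y side to 75 mm from the centre. A red line on top of the block points along its +x.
- cap: Round knurled black cap, 36 mm in diameter, 40 mm high, on the port's upright thread. Origin: centre of its underside, 62 mm above the bench when fully home (rim on the collar); thread pitch 6 mm a turn, so it starts 1.8 to 2.7 mm higher. Its x axis points along the white line on its orange top and side; fully home it points along the port's x.
- cap_top (a point): Centre of the cap's top face, on its axis, 40 mm above the cap's origin.
- cap_turn (a joint): Angle of the cap, rad: 0 = bottomed out (hard stop), growing as it is unscrewed (counter-clockwise from above). Starts between 1.9 and 2.8; a quarter turn off is 1.57; stop at 4.2, it never comes off. Turns with a light drag of about 0.06 N m and stays where it is left.
- spare_cap: Bystander: loose grey cap, 36 mm in diameter, 40 mm high, standing on the bench. Origin: centre of the underside.
- fitting: Bystander: loose brass hexagon fitting, 34 mm across, 38 mm high. Origin: centre of the underside.
- meter: Bystander: loose yellow multimeter, 150 x 80 x 34 mm. Origin: centre of the underside.
- wrench: Bystander: loose wrench lying flat, steel.
Things that resemble listed ones, but are neither listed nor needed, are in the scene too. Of the things that look like the marker, take the one that is farthest from the robot's base at the start.

How it is judged:
On the way, in this order (a step that is already met when the one before it is completed fails the run):
1. the marker hangs astride the pipe, let go and at rest (x of marker_crown in the frame of line_mid between -0.012 and 0.012 m and y of marker_crown in the frame of line_mid between -0.085 and 0.085 m and z of marker_crown in the frame of line_mid between 0.002 and 0.013 m and angle between marker's own z axis and vertical below 0.35 rad and contact force between marker and line above 0.3 N and contact force between marker and the arm below 0.1 N and contact force between marker and the fingers below 0.1 N and linear speed of marker below 0.03 m/s), for 0.3 s.
2. the cap is screwed down until it bottoms out (value of joint cap_turn below 0.07 rad), for 0.1 s.
At the end, for the whole second after the job is handed in: The cap is still, a quarter turn (1.57 +- 0.32 rad) off its stop, gripped (over 3 N, grasp point within 20 mm of its axis). The marker hangs at rest on the pipe alone: crown within 12 mm sideways of the pipe and 85 mm along it from the middle, tilt under 0.35 rad, untouched by the robot (all of step 1 and value of joint cap_turn between 1.25 and 1.89 rad and velocity of joint cap_turn between -0.1 and 0.1 rad/s and contact force between the fingers and cap above 3 N and horizontal distance between the grasp point and cap_top below 0.02 m); the arm keeps its last pose, push and grip.
It fails at once if one of the other things on the bench is moved (more than 30 mm) (distance of any of spare_cap, meter, wrench, fitting from where it was at the start of the episode above 0.03 m).
It also fails if it takes over 58 s, if anything falls off the work surface, if the arm or the gripper's body presses on something with over 40 N, if the wrist force passes 120 N, or if a joint passes its speed limit or range.

## Working session

There is one attempt and no reset: what is moved stays moved. The work goes in short steps, Python scripts to look and compute and a tool call to move; the robot and the scene stay as the last step left them, time stands still between calls to the robot, and variables do not carry over. Pictures are saved under pics/ and viewed, and the job is handed in when it is done.

Besides the shell and the picture viewer there is one more tool, called as name(argument=value, ...), one argument or row to a line, values as JSON. jog_arm: Moves the arm, as the interface text tells. Its arguments: {"type":"object","properties":{"series":{"type":"array"},"hand":{"type":"number"}},"required":["series"]}

```bash
mkdir -p pics
python3 - <<'E'
from bench import r, imaging
import cv2
s=r.sense()
for k,v in s.items(): print(k,v)
for n in("scene","top"):
    im=imaging.read_camera(n); cv2.imwrite(f"pics/{n}0.png",im[:,:,::-1]); print(n,imaging.camera_model(n))
E
```

```text
t 0.0
qpos [-1.17622778  0.69000821 -0.19451942  1.56638575  0.15732267  0.90248557
 -0.21512547]
dq [-2.86285147e-05 -4.28364963e-04  1.04131489e-03  9.77727912e-04
  2.33664010e-04 -4.47561744e-06 -5.84484044e-04]
tau [-8.50468632e-05 -5.39615500e+01 -1.26653139e+00 -1.58537114e+01
  9.01224848e-03  9.65576561e-03  1.33454954e-07]
position [0.22052673 0.58443674 0.40385765]
tcp_rot [ 0.58105595 -0.40262998  0.58209287  0.40178474]
contact_force [0.02675925 0.12372602 0.21618226]
ft_torque [-0.03321507 -0.0269536   0.00734993]
opening 0.08533668960057379
scene {'K': array([[592.76566304,   0.        , 323.82750796],
       [  0.        , 592.76566304, 240.7717316 ],
       [  0.        ,   0.        ,   1.        ]]), 'origin': array([ 1.2897564 , -0.63751874,  1.18987581]), 'rotation': array([0.84898325, 0.33131607, 0.15918879, 0.37962619])}
top {'K': array([[484.96784634,   0.        , 317.220995  ],
       [  0.        , 484.96784634, 230.58806879],
       [  0.        ,   0.        ,   1.        ]]), 'origin': array([0.41095473, 0.00266334, 1.31735642]), 'rotation': array([-0.7037792 , -0.03602449,  0.03964878,  0.70839611])}
```

View pics/scene0.png

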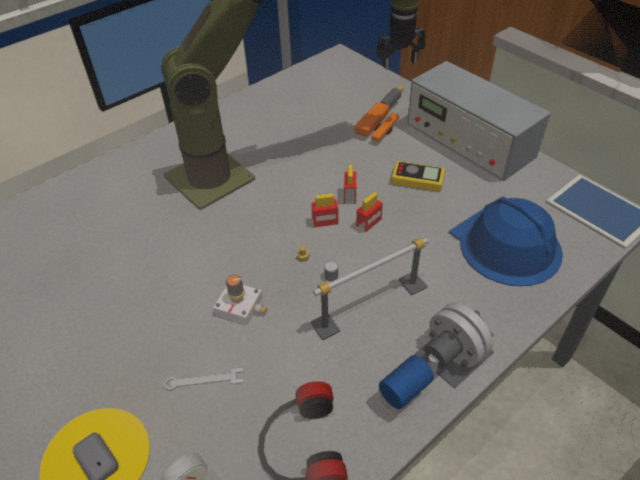

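View pics/top0.png

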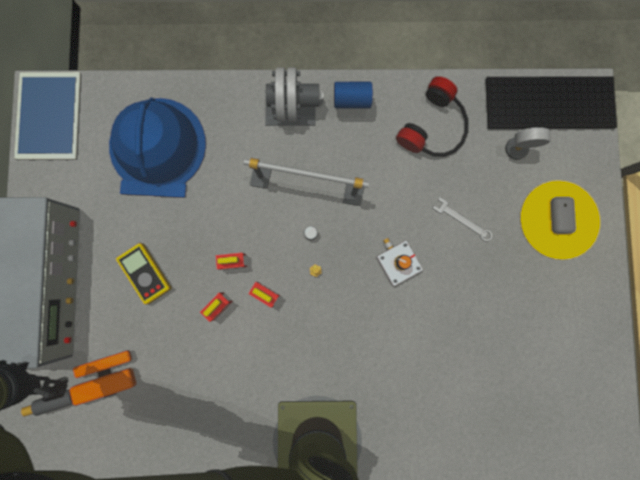

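The scene view shows three red saddles near (325,212), (350,186) and (370,212), the pipe from (323,288) to (420,244), and the port at (236,298). In the top view the saddles are at (231,261), (216,306) and (264,294), the pipe runs from (250,163) to (363,184), and the cap is at (404,262). Next I'll enlarge the crops.

```bash
cat > h.py <<'E'
import numpy as np, cv2
from bench import r, imaging
from scipy.spatial.transform import Rotation as R
def cam(n):
    m=imaging.camera_model(n); q=m["rotation"]; return m["K"],m["origin"],R.from_quat([q[1],q[2],q[3],q[0]]).as_matrix()
def P(n):
    K,o,Rm=cam(n); Rc=np.diag([1,-1,-1])@Rm.T; return K@np.c_[Rc,-Rc@o]
def proj(n,X):
    x=P(n)@np.r_[X,1]; return x[:2]/x[2]
def tri(a,b): # scene px, top px
    X=cv2.triangulatePoints(P("scene"),P("top"),np.array(a,float).reshape(2,1),np.array(b,float).reshape(2,1)); X=X[:3,0]/X[3]
    return X, np.linalg.norm(proj("scene",X)-a),np.linalg.norm(proj("top",X)-b)
def atz(n,px,z):
    K,o,Rm=cam(n); d=Rm@np.diag([1,-1,-1])@np.linalg.inv(K)@np.r_[px,1]; return o+d*(z-o[2])/d[2]
def crop(f,o,x,y,w,h,s):
    im=cv2.imread(f)[y:y+h,x:x+w]; im=cv2.resize(im,None,fx=s,fy=s,interpolation=cv2.INTER_CUBIC)
    for i in range(0,w,10):
        cv2.putText(im,str(x+i),(i*s,8),0,.3,(255,255,0),1); cv2.line(im,(i*s,10),(i*s,16),(255,255,0),1)
    for i in range(0,h,10):
        cv2.putText(im,str(y+i),(0,i*s+4),0,.3,(255,255,0),1); cv2.line(im,(22,i*s),(28,i*s),(255,255,0),1)
    cv2.imwrite(o,im)
E
python3 - <<'E'
from h import *
crop("pics/top0.png","pics/t_a.png",195,235,90,90,6)
crop("pics/top0.png","pics/t_b.png",240,150,135,70,5)
crop("pics/top0.png","pics/t_c.png",360,225,80,70,7)
crop("pics/scene0.png","pics/s_a.png",300,155,90,80,7)
crop("pics/scene0.png","pics/s_b.png",300,230,140,110,5)
crop("pics/scene0.png","pics/s_c.png",205,260,70,70,8)
for p in [(231,261),(216,306),(264,294)]: print(atz("top",p,.1))
print(atz("top",(404,262),.1))
E
```

```text
[0.46649511 0.21252697 0.1       ]
[0.35520472 0.24834622 0.1       ]
[0.38390995 0.12948046 0.1       ]
[ 0.46113293 -0.22124962  0.1       ]
```

View pics/t_a.png

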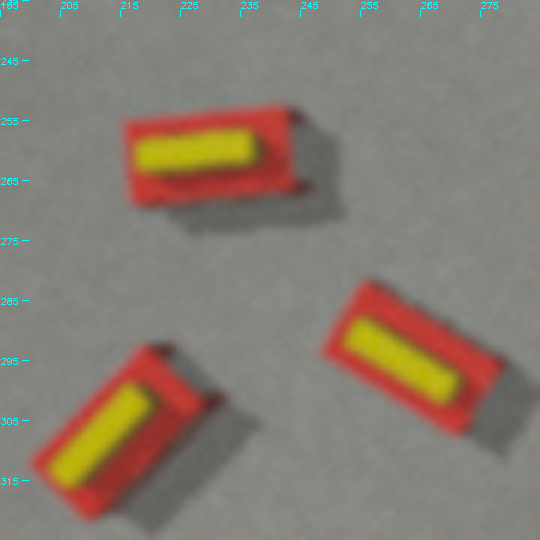

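View pics/t_b.png

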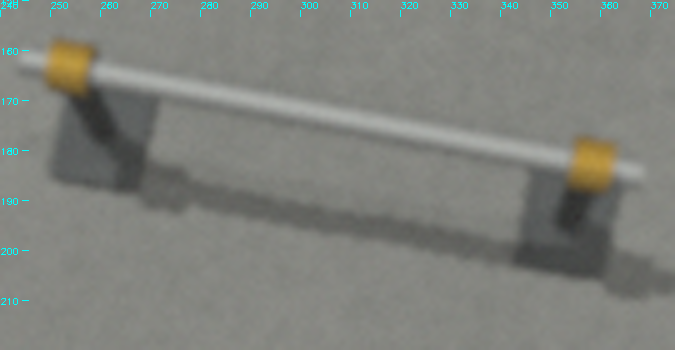

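View pics/t_c.png

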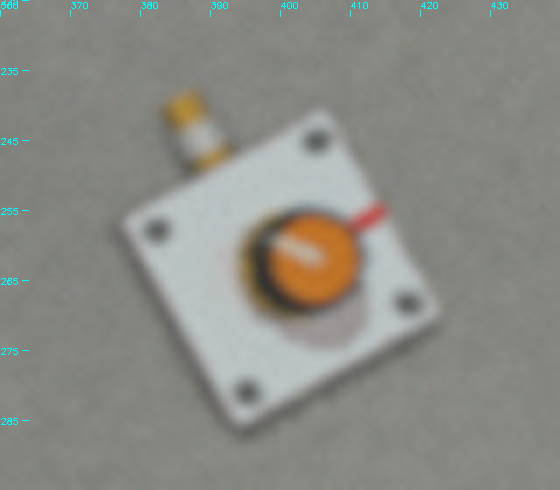

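View pics/s_a.png

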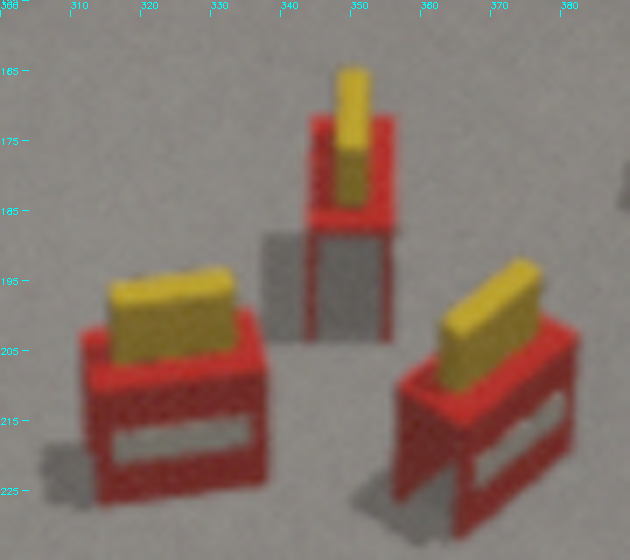

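View pics/s_b.png

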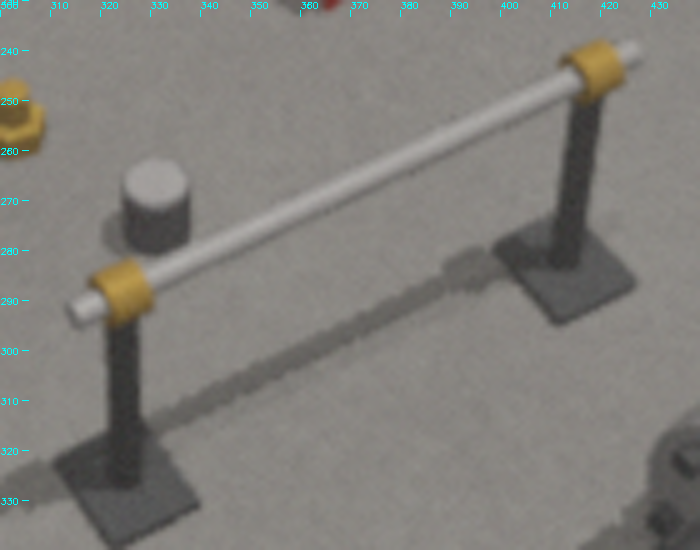

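View pics/s_c.png

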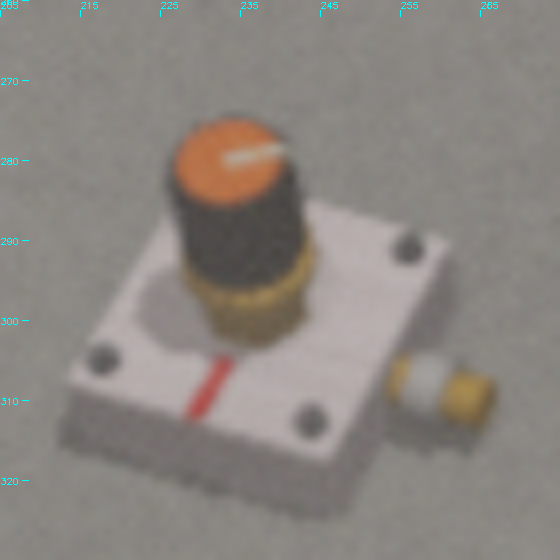

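Run:
```python
from h import *
np.set_printoptions(precision=4,suppress=True)
L={"fin":((370.4,197.1),(227.5,260.2)),"fin+y":((376.1,192.6),(217.3,261.0)),"fin-y":((364.6,201.7),(237.75,259.25)),
"un+y":((419.2,243.6),(254,163.2)),"un-y":((324.4,288),(358.6,182.6)),"end+y":((426.8,240.2),(244.4,161.8)),"end-y":((316.4,292.2),(368.6,184.4)),
"cap":((233.6,280.25),(404.9,262.1))}
D={}
for k,(a,b) in L.items():
    X,e1,e2=tri(a,b); D[k]=X; print(k,X,round(e1,2),round(e2,2))
for a,b in(("fin+y","fin-y"),("un+y","un-y"),("end+y","end-y")):
    d=D[a]-D[b]; print(a,np.linalg.norm(d),np.degrees(np.arctan2(-d[0],d[1])),(D[a]+D[b])/2)
# colour blob centroid for refinement of the tops
for n,reg in(("top",(205,245,50,40)),):
    pass
s=r.sense(); q=s["tcp_rot"]; Rm=R.from_quat([q[1],q[2],q[3],q[0]]).as_matrix(); print(Rm, s["position"])
# white line
print(atz("top",(360+282/7,225+240/7),.104)-atz("top",(360+322/7,225+262/7),.104))
print(atz("top",(360+355/7,225+226/7),.034)-atz("top",(360+384/7,225+210/7),.034))
```

```text
fin [0.4701 0.2239 0.0958] 0.55 0.89
fin+y [0.4678 0.2488 0.0954] 0.33 0.53
fin-y [0.4728 0.1987 0.0964] 0.75 1.2
un+y [0.7055 0.1524 0.1497] 0.69 1.0
un-y [ 0.6551 -0.1042  0.1504] 0.61 0.83
end+y [0.7093 0.1758 0.1478] 0.54 0.79
end-y [ 0.6516 -0.1268  0.1511] 1.27 1.72
cap [ 0.4616 -0.2224  0.1001] 0.38 0.54
fin+y 0.05041254387641329 5.757457205766342 [0.4703 0.2237 0.0959]
un+y 0.26146577953761085 -11.120127219780578 [0.6803 0.0241 0.15  ]
end+y 0.3080851433515179 -10.790322245508676 [0.6805 0.0245 0.1494]
[[-0.0005 -0.9356  0.353 ]
 [-0.0016  0.353   0.9356]
 [-1.     -0.0001 -0.0017]] [0.2206 0.5845 0.404 ]
[0.0079 0.0141 0.    ]
[-0.006   0.0112  0.    ]
```

Run:
```python
from h import *
np.set_printoptions(precision=4,suppress=True)
for n,i in(("scene",0),("top",1)):
  print(n,atz(n,((370.4,197.1),(227.5,260.2))[i],.1),atz(n,((233.6,280.25),(404.9,262.1))[i],.104))
  im=cv2.imread(f"pics/{n}0.png"); h=cv2.cvtColor(im,cv2.COLOR_BGR2HSV)
  m=cv2.inRange(h,(22,150,150),(35,255,255)); k,_,st,c=cv2.connectedComponentsWithStats(m)
  for j in range(1,k):
    if 20<st[j,4]<300: print(n,"yellow",st[j],c[j],atz(n,c[j],.1))
  m=cv2.inRange(h,(5,150,150),(16,255,255)); k,_,st,c=cv2.connectedComponentsWithStats(m)
  for j in range(1,k):
    if 50<st[j,4]<300: print(n,"orange",st[j],c[j],atz(n,c[j],.104))
```

```text
scene [0.474  0.2219 0.1   ] [ 0.4652 -0.2232  0.104 ]
scene yellow [393 162  51  23 197] [418.9137 177.1269] [0.5068 0.3787 0.1   ]
scene yellow [348 165   5  11  38] [350.0526 170.1579] [0.355  0.2582 0.1   ]
scene yellow [364 193  13  10  52] [369.7308 197.3462] [0.4735 0.2198 0.1   ]
scene yellow [316 194  17   5  52] [324.1154 195.8462] [0.3857 0.1331 0.1   ]
scene orange [368 103  20  13 168] [377.9226 109.0774] [0.2008 0.523  0.104 ]
scene orange [372 113  25  25 195] [384.1385 126.4769] [0.2788 0.4719 0.104 ]
top [0.4686 0.2213 0.1   ] [ 0.4607 -0.2228  0.104 ]
top yellow [218 257  19   7  92] [227.     259.6087] [0.47   0.2226 0.1   ]
top yellow [311 266   9   9  57] [314.7193 269.8596] [0.443  0.0029 0.1   ]
top yellow [253 289  18  13  95] [261.6316 294.5684] [0.3825 0.1354 0.1   ]
top yellow [204 300  15  16  87] [211.1034 307.2989] [0.3521 0.2604 0.1   ]
top orange [399 256  12  12  87] [405.2529 261.8851] [ 0.4612 -0.2237  0.104 ]
```

jog_arm(
  series=[
    [[40,-50,0],-8],
    [[70,-90,0],-16],
    [[100,-140,0],-24],
    [[130,-180,0],-32],
    [[160,-230,0],-40],
    [[190,-270,0],-48],
    [[220,-320,-20],-56],
    [[250,-361,-40],-63.6],
    [[250,-361,-60],-63.6],
    [[250,-361,-60],-63.6],
    [[250,-361,-60],-63.6],
    [[250,-361,-60],-63.6],
  ],
)

```text
t: 1.3
position: [0.47, 0.2248, 0.3441]
tcp_rot: [0.705, -0.036, 0.707, 0.036]
contact_force: [-0.5, 0.5, 0.1]
opening: 0.0855
```

jog_arm(
  series=[
    [[1,-3,-20],0],
    [[1,-3,-40],0],
    [[1,-3,-60],0],
    [[1,-3,-80],0],
    [[1,-3,-95],0],
    [[1,-3,-100],0],
    [[1,-3,-100],0],
    [[1,-3,-100],0],
  ],
)

```text
t: 2.1
position: [0.4711, 0.2227, 0.245]
tcp_rot: [0.706, -0.036, 0.706, 0.037]
contact_force: [0.1, 0.1, 0.7]
opening: 0.0857
```

Run:
```python
from h import *
for n,b in(("scene",(320,130,100,110)),("top",(180,210,100,100))):
    im=imaging.read_camera(n); cv2.imwrite(f"pics/{n}1.png",im[:,:,::-1]); crop(f"pics/{n}1.png",f"pics/{n}1c.png",*b,5)
```

```text
(no output)
```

View pics/scene1c.png

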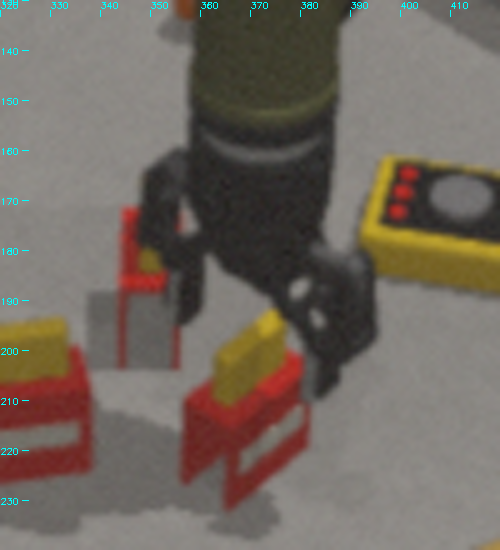

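View pics/top1c.png

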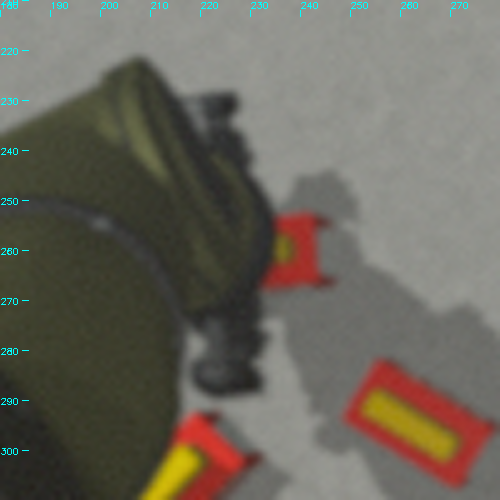

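The fingers sit either side of the target's yellow fin: scene (355,180) and (378,195), with the fin between at (368,200). Closing now.

jog_arm(
  series=[
    [[0,0,0],0],
    [[0,0,0],0],
    [[0,0,0],0],
    [[0,0,0],0],
    [[0,0,0],0],
    [[0,0,0],0],
    [[0,0,0],0],
    [[0,0,0],0],
    [[0,0,0],0],
    [[0,0,0],0],
  ],
  hand=255,
)

```text
t: 3.2
position: [0.4713, 0.2223, 0.2451]
tcp_rot: [0.706, -0.035, 0.706, 0.037]
contact_force: [-0.4, 0.6, 1.1]
opening: 0.0128
```

jog_arm(
  series=[
    [[0,0,20],0],
    [[0,0,50],0],
    [[0,0,90],0],
    [[0,0,130],0],
    [[0,0,170],0],
    [[0,0,200],0],
    [[0,0,210],0],
    [[0,0,210],0],
    [[0,0,210],0],
  ],
)

```text
t: 4.1
position: [0.4708, 0.2221, 0.4536]
tcp_rot: [0.705, -0.036, 0.707, 0.037]
contact_force: [0.6, -0.5, -1.9]
opening: 0.0131
```

jog_arm(
  series=[
    [[25,-25,0],-4],
    [[55,-50,0],-8],
    [[85,-80,0],-12],
    [[120,-110,0],-16.7],
    [[150,-140,0],-16.7],
    [[180,-170,0],-16.7],
    [[200,-190,0],-16.7],
    [[209,-198,0],-16.7],
    [[209,-198,0],-16.7],
    [[209,-198,0],-16.7],
    [[209,-198,0],-16.7],
  ],
)

```text
t: 5.2
position: [0.679, 0.0256, 0.4526]
tcp_rot: [0.702, 0.067, 0.706, -0.065]
contact_force: [-0.7, 0.2, -0.8]
opening: 0.013
```

Run:
```python
from h import *
print(r.sense()["position"],r.sense()["qpos"])
for n,b in(("scene",(300,140,140,150)),("top",(240,120,130,90))):
    im=imaging.read_camera(n); cv2.imwrite(f"pics/{n}2.png",im[:,:,::-1]); crop(f"pics/{n}2.png",f"pics/{n}2c.png",*b,4 if n=="scene" else 5)
```

```text
[0.67902736 0.0256059  0.4525731 ] [-0.18017553  0.72682408  0.15385885  1.32859627 -0.11762723  1.10001405
 -0.19767241]
```

View pics/scene2c.png

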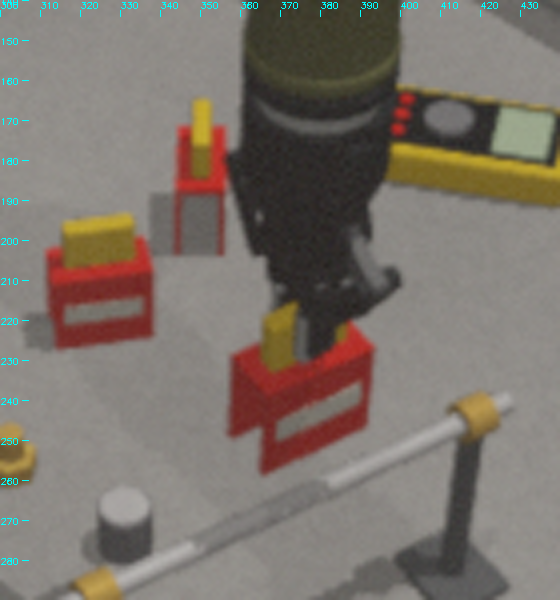

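View pics/top2c.png

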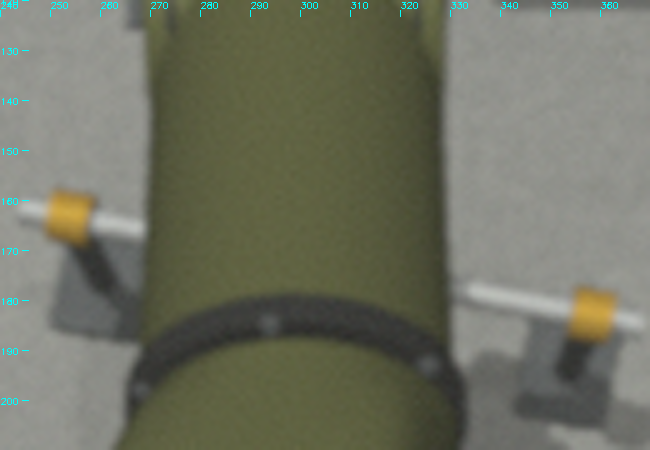

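Run:
```python
from h import *
s=r.sense(); q=s["tcp_rot"]; Rm=R.from_quat([q[1],q[2],q[3],q[0]]).as_matrix(); print(Rm)
p=s["position"]; a=np.arctan2(Rm[1,2],Rm[0,2]); print(np.degrees(a))
for da in (0,):
  ex=np.array([np.cos(a),np.sin(a),0]); ey=np.array([-ex[1],ex[0],0]); o=np.array([p[0],p[1],p[2]-.2451])
  for nm,c,ob in(("near leg -y bot",(.018,-.035,0),(365.5,258.5)),("far leg -y bot",(-.018,-.035,0),(357.5,249.2)),("near +y bot",(.018,.035,0),(392,247)),("near crown -y",(.018,-.035,.065),(366,238)),("far crown -y",(-.018,-.035,.065),(357.5,229)),("near crown +y",(.018,.035,.065),(393.5,227))):
    X=o+c[0]*ex+c[1]*ey+[0,0,c[2]]; print(nm,proj("scene",X).round(1),ob)
# pipe mid seen bias by scene camera
print(proj("scene",[.6803,.0241,.15]), (np.array((419.2,243.6))+np.array((324.4,288)))/2)
for ob,z in(((365.5,258.5),.2075),((357.5,249.2),.2075),((392,247),.2075)): print(atz("scene",ob,z))
for px in((324.4,288),(419.2,243.6)): print("scene@.15",atz("scene",px,.15))
for px in((358.6,182.6),(254,163.2)): print("top@.15",atz("top",px,.15))
```

```text
[[-0.00371165  0.18591592  0.98255865]
 [ 0.00209058  0.98256471 -0.18590917]
 [-0.99999093  0.00136408 -0.00403561]]
-10.714232105132737
near leg -y bot [365.2 258.9] (365.5, 258.5)
far leg -y bot [356.3 248.6] (357.5, 249.2)
near +y bot [391.3 246.6] (392, 247)
near crown -y [366.2 238.7] (366, 238)
far crown -y [357.  228.3] (357.5, 229)
near crown +y [393.3 226.3] (393.5, 227)
[372.68654121 265.21133506] [371.8 265.8]
[ 0.68944248 -0.010462    0.2075    ]
[ 0.65749015 -0.00435301  0.2075    ]
[0.70473415 0.05733743 0.2075    ]
scene@.15 [ 0.65560802 -0.10288648  0.15      ]
scene@.15 [0.70640526 0.15368026 0.15      ]
top@.15 [ 0.65391687 -0.10585446  0.15      ]
top@.15 [0.70384233 0.15039049 0.15      ]
```

jog_arm(
  series=[
    [[1,0,-20],0],
    [[1,0,-40],0],
    [[1,0,-60],0],
    [[1,0,-80],0],
    [[1,0,-95],0],
    [[1,0,-102],0],
    [[1,0,-105],0],
    [[1,0,-107],0],
    [[1,0,-107],0],
    [[1,0,-107],0],
  ],
)

```text
t: 6.3
position: [0.6804, 0.0254, 0.3472]
tcp_rot: [0.703, 0.067, 0.705, -0.065]
contact_force: [-0.3, 0.1, -0.7]
opening: 0.0131
```

Run:
```python
from h import *
s=r.sense();print(s["position"],s["contact_force"])
im=imaging.read_camera("scene"); cv2.imwrite(f"pics/s3.png",im[:,:,::-1]); crop("pics/s3.png","pics/s3c.png",310,190,120,110,5)
```

```text
[0.68042585 0.0254398  0.34718865] [-0.33459858  0.08302563 -0.7399325 ]
```

View pics/s3c.png

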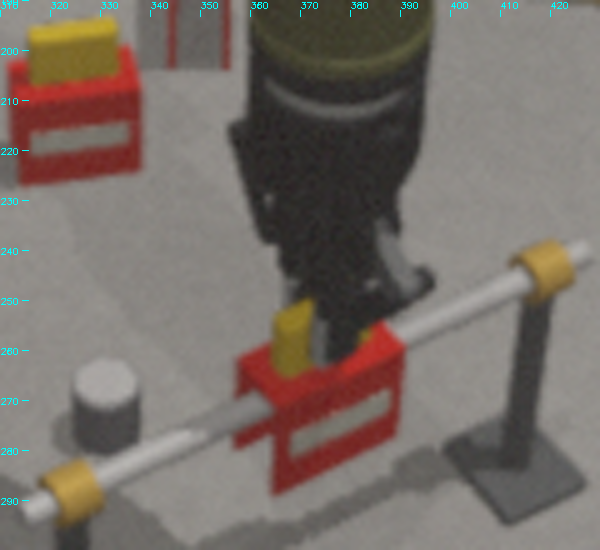

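The saddle straddles the pipe, with the pipe entering between its legs at about (363,270). No contact yet, so I'll lower it in small steps.

jog_arm(
  series=[
    [[0,0,-2],0],
    [[0,0,-4],0],
    [[0,0,-5],0],
    [[0,0,-5],0],
    [[0,0,-5],0],
  ],
)

```text
t: 6.85
position: [0.6804, 0.0254, 0.3421]
tcp_rot: [0.703, 0.067, 0.705, -0.065]
contact_force: [-0.9, -1.1, 0.1]
opening: 0.0129
```

jog_arm(
  series=[
    [[0,0,-1],0],
    [[0,0,-2],0],
    [[0,0,-2],0],
    [[0,0,-2],0],
  ],
)

```text
t: 7.25
position: [0.6803, 0.0253, 0.3421]
tcp_rot: [0.703, 0.067, 0.705, -0.065]
contact_force: [-3.2, 0.8, 9.4]
opening: 0.013
```

jog_arm(
  series=[
    [[0,0,1],0],
    [[0,0,1],0],
    [[0,0,1],0],
    [[0,0,1],0],
    [[0,0,1],0],
    [[0,0,1],0],
    [[0,0,1],0],
    [[0,0,1],0],
    [[0,0,1],0],
  ],
  hand=0,
)

```text
t: 8.15
position: [0.6803, 0.0253, 0.343]
tcp_rot: [0.703, 0.067, 0.705, -0.065]
contact_force: [-0.9, -0.2, 0.4]
opening: 0.0855
```

jog_arm(
  series=[
    [[0,0,20],0],
    [[0,0,50],0],
    [[0,0,90],0],
    [[0,0,110],0],
    [[0,0,110],0],
  ],
)

```text
t: 8.65
position: [0.6812, 0.0251, 0.4572]
tcp_rot: [0.706, 0.067, 0.702, -0.065]
contact_force: [0.4, -0.7, 0.0]
opening: 0.0855
```

Run:
```python
from h import *
s=r.sense();print(s["position"],s["contact_force"],s["opening"],s["qpos"])
im=imaging.read_camera("scene"); cv2.imwrite(f"pics/s4.png",im[:,:,::-1]); crop("pics/s4.png","pics/s4c.png",310,190,120,110,5)
```

```text
[0.68121045 0.02512339 0.45721894] [ 0.38446428 -0.66088364  0.00714216] 0.08550094805838446 [-0.17990413  0.72354771  0.15544725  1.3208804  -0.11804668  1.09956075
 -0.19720061]
```

View pics/s4c.png

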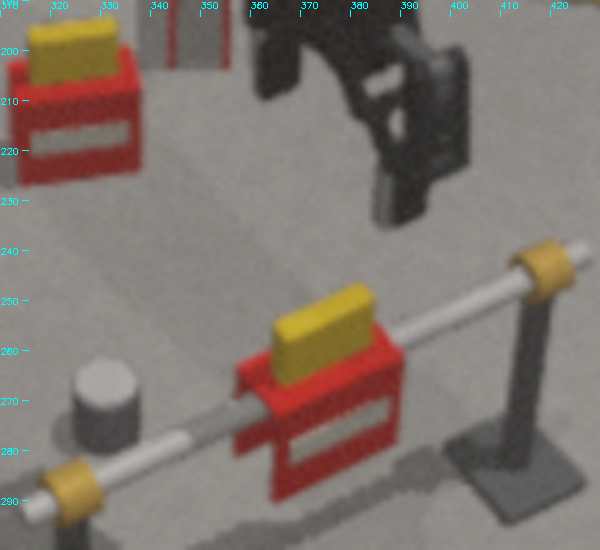

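The marker hangs level astride the pipe, its fin top at (373,257) and nothing touching it. Next is the cap.

jog_arm(
  series=[
    [[-25,-25,0],5],
    [[-50,-55,0],10],
    [[-80,-90,0],15],
    [[-110,-125,0],20],
    [[-140,-160,0],25],
    [[-170,-195,-20],30],
    [[-200,-230,-60],31],
    [[-218,-248,-100],31],
    [[-218,-248,-130],31],
    [[-218,-248,-140],31],
    [[-218,-248,-140],31],
    [[-218,-248,-140],31],
  ],
)

```text
t: 9.9
position: [0.4637, -0.222, 0.3154]
tcp_rot: [0.697, -0.124, 0.695, 0.126]
contact_force: [1.5, -0.0, 0.2]
opening: 0.0855
```

Run:
```python
from h import *
s=r.sense();print(s["position"],s["contact_force"],s["opening"],s["qpos"])
for n,b in(("scene",(180,210,110,110)),("top",(350,210,100,90))):
    im=imaging.read_camera(n); cv2.imwrite(f"pics/{n}5.png",im[:,:,::-1]); crop(f"pics/{n}5.png",f"pics/{n}5c.png",*b,5)
```

```text
[ 0.46374024 -0.22199542  0.31544661] [ 1.46893137 -0.00845882  0.1897609 ] 0.08553115312116391 [ 0.37538252  0.6844485  -0.02829325  1.98752691  0.03125     0.46942851
  0.68121561]
```

View pics/scene5c.png

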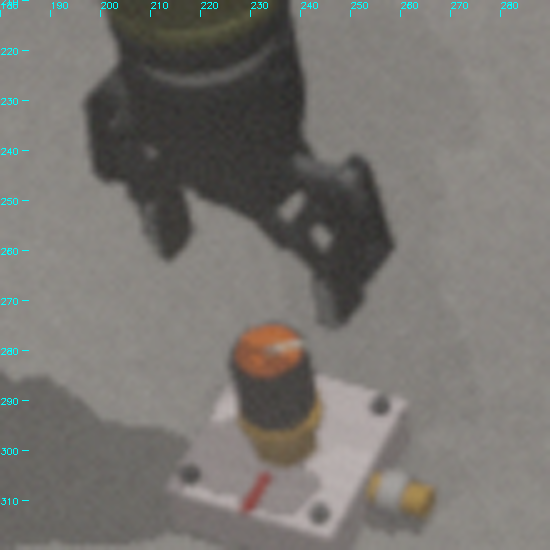

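View pics/top5c.png

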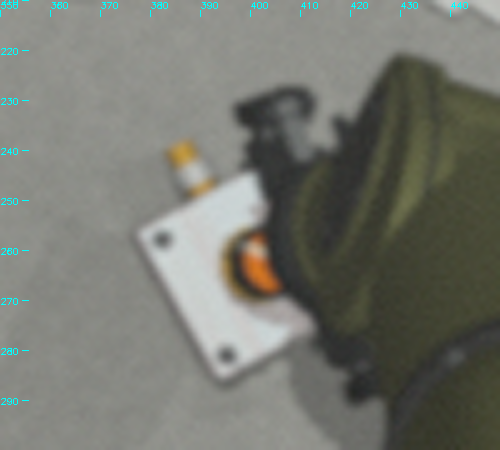

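jog_arm(
  series=[
    [[-1,-1,-20],0],
    [[-1,-1,-40],0],
    [[-1,-1,-55],0],
    [[-1,-1,-65],0],
    [[-1,-1,-70],0],
    [[-1,-1,-70],0],
    [[-1,-1,-70],0],
  ],
)

```text
t: 10.7
position: [0.4632, -0.2232, 0.2468]
tcp_rot: [0.698, -0.125, 0.694, 0.125]
contact_force: [-0.0, -0.5, 0.8]
opening: 0.085
```

Run:
```python
from h import *
n="scene"
im=imaging.read_camera(n); cv2.imwrite(f"pics/{n}6.png",im[:,:,::-1]); crop(f"pics/{n}6.png",f"pics/{n}6c.png",180,220,110,110,5)
```

```text
(no output)
```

View pics/scene6c.png

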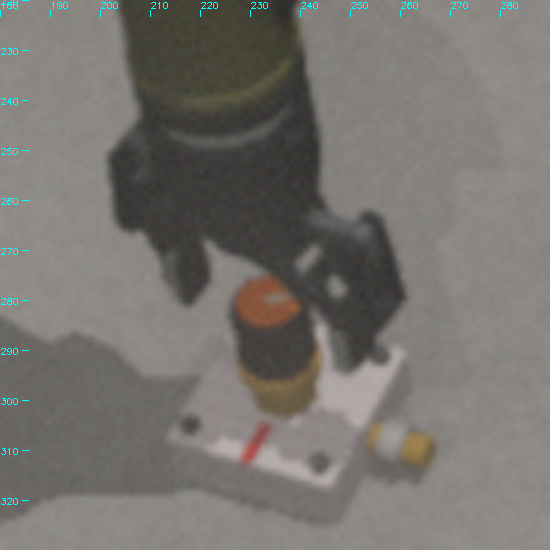

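The cap top at (232,280) sits between the fingers at (217,300) and (249,292). Closing on it.

jog_arm(
  series=[
    [[0,0,-1],0],
    [[0,0,-1],0],
    [[0,0,-1],0],
    [[0,0,-1],0],
    [[0,0,-1],0],
    [[0,0,-1],0],
    [[0,0,-1],0],
    [[0,0,-1],0],
  ],
  hand=255,
)

```text
t: 11.55
position: [0.4624, -0.2236, 0.2464]
tcp_rot: [0.697, -0.125, 0.695, 0.125]
contact_force: [-2.5, -0.8, 6.5]
opening: 0.0344
```

Run:
```python
from h import *
s=r.sense();print(s["position"],s["contact_force"],s["ft_torque"],s["opening"],s["qpos"])
```

```text
[ 0.46242772 -0.22362073  0.24642608] [-2.54472421 -0.80901047  6.45761471] [-0.01775381  0.52724964  0.05162005] 0.034400853025994514 [ 0.37376997  0.80914605 -0.02031783  2.02711792  0.04062017  0.30305071
  0.67598878]
```

jog_arm(
  series=[
    [[0,0,0],-6],
    [[0,0,0],-12],
    [[0,0,0],-18],
    [[0,0,-0.5],-24],
    [[0,0,-0.5],-30],
    [[0,0,-0.5],-36],
    [[0,0,-1],-42],
    [[0,0,-1],-48],
    [[0,0,-1],-54],
    [[0,0,-1],-60],
    [[0,0,-1],-60],
    [[0,0,-1],-60],
  ],
)

```text
t: 12.75
position: [0.4617, -0.2232, 0.2455]
tcp_rot: [0.666, 0.239, 0.665, -0.239]
contact_force: [-3.6, 1.4, 5.6]
opening: 0.0345
```

Run:
```python
from h import *
s=r.sense();print(s["position"],s["contact_force"],s["ft_torque"],s["opening"],s["qpos"])
n="scene"
im=imaging.read_camera(n); cv2.imwrite(f"pics/{n}7.png",im[:,:,::-1]); crop(f"pics/{n}7.png",f"pics/{n}7c.png",190,230,90,90,6)
```

```text
[ 0.46166751 -0.22315792  0.24548356] [-3.60262648  1.44737802  5.61470945] [ 0.38365155  0.70870348 -0.03123866] 0.03448442464409123 [ 0.25466397  0.82365791  0.17606033  2.03549638 -0.42557394  0.31555875
  0.09172525]
```

View pics/scene7c.png

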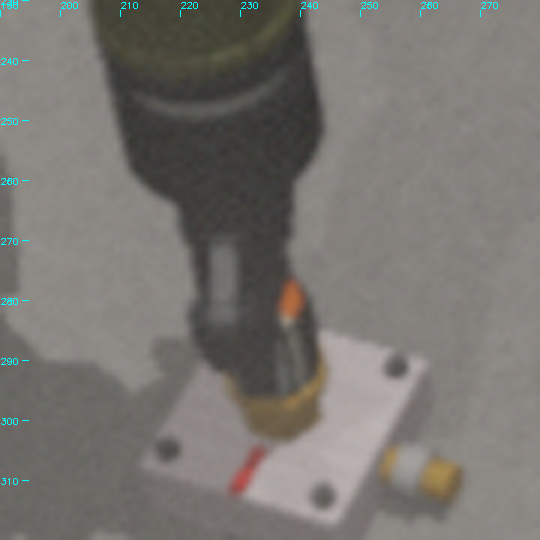

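The white line now shows on the cap's side at (238,283), so the cap is turning with the grip.

jog_arm(
  series=[
    [[0,0,0],-6],
    [[0,0,0],-12],
    [[0,0,-0.5],-18],
    [[0,0,-0.5],-24],
    [[0,0,-0.5],-30],
    [[0,0,-0.5],-36],
    [[0,0,-1],-42],
    [[0,0,-1],-48],
    [[0,0,-1],-54],
    [[0,0,-1],-54],
    [[0,0,-1],-54],
  ],
)

```text
t: 13.9
position: [0.4614, -0.2225, 0.2446]
tcp_rot: [-0.485, -0.515, -0.485, 0.515]
contact_force: [-2.7, 2.5, 5.7]
opening: 0.0345
```

Run:
```python
from h import *
s=r.sense();print(s["position"],s["contact_force"],s["ft_torque"],s["opening"],s["qpos"])
q=s["tcp_rot"]; Rm=R.from_quat([q[1],q[2],q[3],q[0]]).as_matrix(); print(np.degrees(np.arctan2(Rm[1,2],Rm[0,2])))
n="scene"
im=imaging.read_camera(n); cv2.imwrite(f"pics/{n}8.png",im[:,:,::-1]); crop(f"pics/{n}8.png",f"pics/{n}8c.png",190,230,90,90,6)
```

```text
[ 0.46143507 -0.22249534  0.24458167] [-2.73178238  2.45098216  5.68597953] [ 0.50123587  0.49037084 -0.04034065] 0.034462452877192774 [ 0.13663678  0.85778279  0.37907181  2.04223528 -0.8142393   0.39550984
 -0.46420658]
-93.39684259133433
```

View pics/scene8c.png

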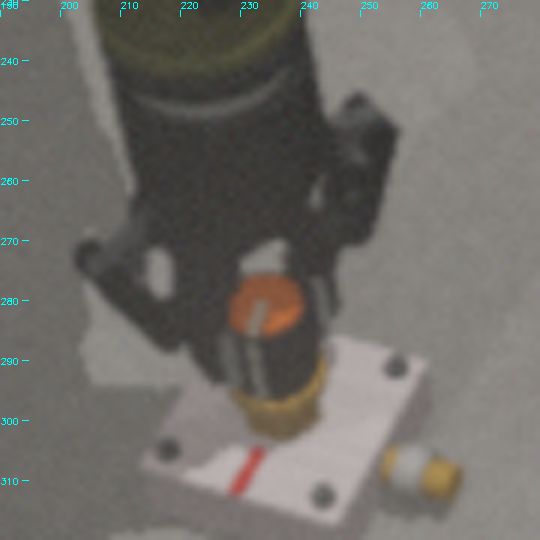

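The white line at (232,283) now runs nearly parallel to the red line at (233,308), so the cap is close to home. I'll go on in small steps and watch the torque.

jog_arm(
  series=[
    [[0,0,0],-3],
    [[0,0,0],-6],
    [[0,0,0],-6],
  ],
)

```text
t: 14.25
position: [0.4614, -0.2224, 0.2445]
tcp_rot: [-0.457, -0.539, -0.458, 0.539]
contact_force: [-1.9, 1.5, 3.1]
opening: 0.0348
```

```bash
cat > st.py <<'E'
from h import *
s=r.sense();print(s["t"],s["position"],s["contact_force"],s["ft_torque"],s["opening"],s["qpos"])
q=s["tcp_rot"]; Rm=R.from_quat([q[1],q[2],q[3],q[0]]).as_matrix(); print(np.degrees(np.arctan2(Rm[1,2],Rm[0,2])))
E
python3 st.py
```

```text
14.25 [ 0.46143233 -0.22238492  0.24453028] [-1.94268293  1.50739028  3.11942888] [ 0.23282298  0.3444115  -0.06611983] 0.03475225468195356 [ 0.12248968  0.86330636  0.40420128  2.04301141 -0.85185675  0.40913056
 -0.53001217]
-99.29284071509154
```

jog_arm(
  series=[
    [[0,0,0],-3],
    [[0,0,0],-6],
    [[0,0,0],-6],
  ],
)

```text
t: 14.55
position: [0.4615, -0.2223, 0.2445]
tcp_rot: [-0.429, -0.562, -0.43, 0.562]
contact_force: [-2.0, 1.5, 2.8]
opening: 0.0348
```

```bash
python3 st.py
```

```text
14.55 [ 0.46148476 -0.22228171  0.24445063] [-1.96798725  1.46601366  2.76335181] [ 0.2005402   0.37919799 -0.02274967] 0.03483050241161767 [ 0.10899223  0.86899562  0.42831238  2.04362986 -0.88588265  0.42277922
 -0.59895773]
-105.16031417245188
```

jog_arm(
  series=[
    [[0,0,0],-3],
    [[0,0,0],-6],
    [[0,0,0],-6],
  ],
)

```text
t: 14.85
position: [0.4615, -0.2221, 0.2444]
tcp_rot: [-0.4, -0.583, -0.401, 0.583]
contact_force: [-2.9, 1.1, 2.7]
opening: 0.0348
```

```bash
python3 st.py
python3 - <<'E'
from h import *
n="scene"
im=imaging.read_camera(n); cv2.imwrite(f"pics/{n}9.png",im[:,:,::-1]); crop(f"pics/{n}9.png",f"pics/{n}9c.png",200,260,70,60,8)
E
```

```text
14.85 [ 0.46149293 -0.22209448  0.24441723] [-2.94700149  1.10945136  2.7163991 ] [0.2358881  0.40005381 0.35948302] 0.03478454021567938 [ 0.09818756  0.87366935  0.44753803  2.04421169 -0.91140605  0.43430286
 -0.67517493]
-110.95970885061847
```

View pics/scene9c.png

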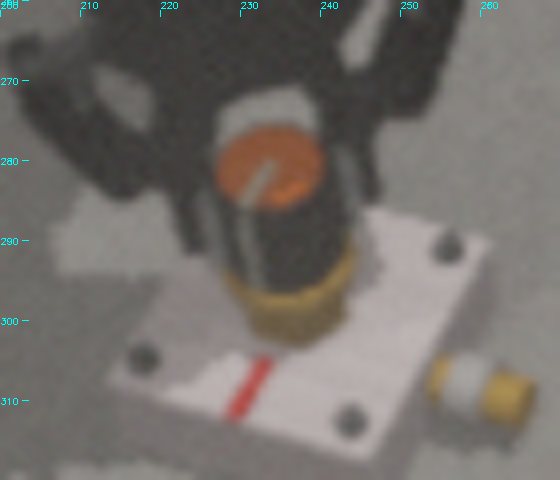

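The torque has jumped to +0.36 N m and the two lines look parallel, which means the stop. I'll press a little more to confirm it.

jog_arm(
  series=[
    [[0,0,0],-2],
    [[0,0,0],-4],
    [[0,0,0],-4],
    [[0,0,0],-4],
  ],
)

```text
t: 15.3
position: [0.462, -0.2222, 0.2444]
tcp_rot: [0.38, 0.596, 0.381, -0.596]
contact_force: [0.0, 0.8, 1.5]
opening: 0.0345
```

```bash
python3 st.py
```

```text
15.3 [ 0.46196543 -0.22221994  0.24442589] [0.03535674 0.83653065 1.47135635] [-0.00467545  0.06607807  1.01250478] 0.034478828011101414 [ 0.09259295  0.87632194  0.4576913   2.04363218 -0.92549357  0.44006083
 -0.73046184]
-114.90034652717353
```

Torque is 1.0 N m against the stop, so the cap has bottomed out. Backing off a quarter turn now.

jog_arm(
  series=[
    [[0,0,0],6],
    [[0,0,0],12],
    [[0,0,0],18],
    [[0,0,0.5],24],
    [[0,0,0.5],30],
    [[0,0,0.5],36],
    [[0,0,0.5],42],
    [[0,0,1],48],
    [[0,0,1],54],
    [[0,0,1],60],
    [[0,0,1],66],
    [[0,0,1],72],
    [[0,0,1.5],78],
    [[0,0,1.5],84],
    [[0,0,1.5],90],
    [[0,0,1.5],94],
    [[0,0,1.5],94],
    [[0,0,1.5],94],
    [[0,0,1.5],94],
  ],
)

```text
t: 17.2
position: [0.4622, -0.2226, 0.246]
tcp_rot: [0.695, 0.129, 0.695, -0.13]
contact_force: [1.2, -0.7, 0.0]
opening: 0.0343
```

```bash
python3 st.py
python3 - <<'E'
from h import *
for n,b in(("scene",(200,260,70,60)),("top",(360,225,80,70))):
    im=imaging.read_camera(n); cv2.imwrite(f"pics/{n}10.png",im[:,:,::-1]); crop(f"pics/{n}10.png",f"pics/{n}10c.png",*b,8)
crop("pics/scene10.png","pics/s10m.png",310,190,120,110,5)
E
```

```text
17.2 [ 0.4621992  -0.2226322   0.24598002] [ 1.20976926 -0.70672959  0.02832735] [-0.09467629 -0.24464435 -0.02103617] 0.034252551630283484 [ 0.2933513   0.81644659  0.10856911  2.03218948 -0.26272094  0.30541792
  0.25135444]
-21.0591980199663
```

View pics/scene10c.png

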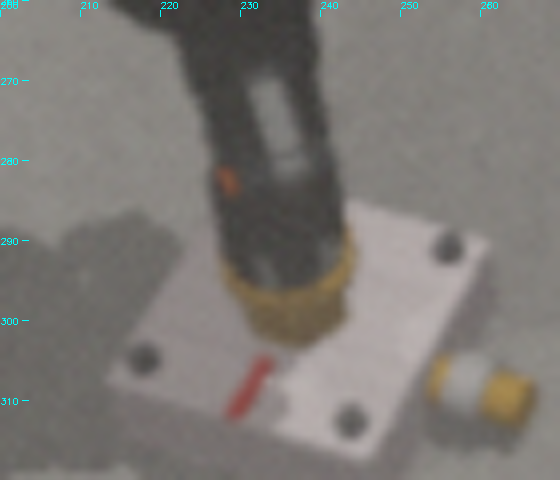

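View pics/top10c.png

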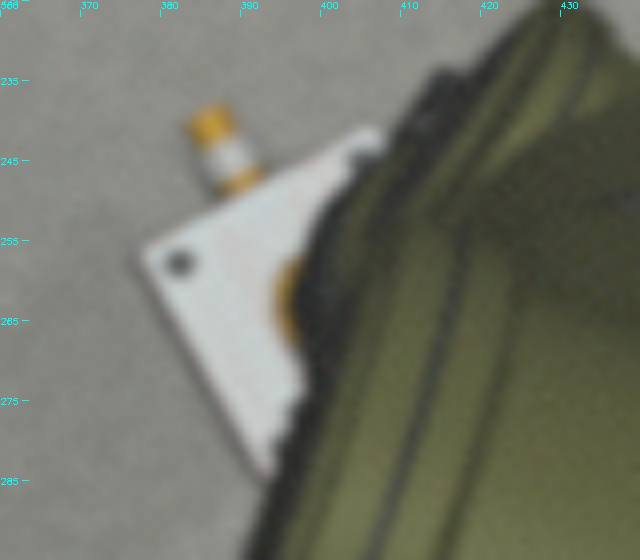

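View pics/s10m.png

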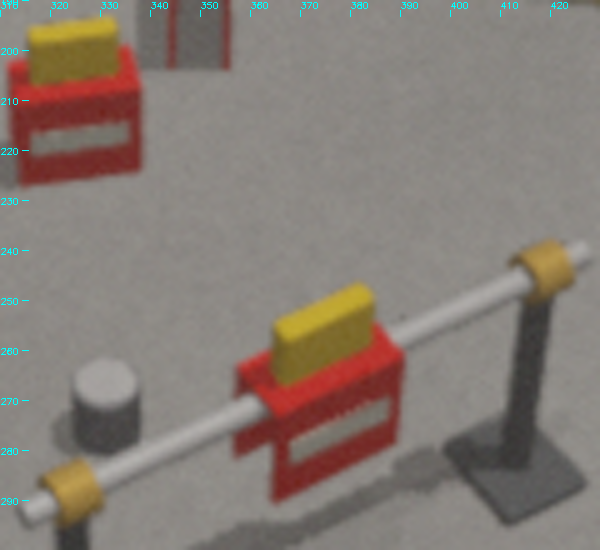

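```bash
python3 - <<'E'
from h import *
c=np.array([.462,-.2226,0])
px=np.radians(np.mean([-62,-62]))
for d in(70,80,90,100,110):
    a=px+np.radians(d); u=np.array([np.cos(a),np.sin(a),0])*.018
    print(d,[proj("scene",c+u+[0,0,z]).round(1) for z in(.0655,.075,.0855,.1035)])
im=cv2.imread("pics/scene10.png")[262:302,215:255].astype(float); im=np.clip((im-20)*2.2,0,255).astype(np.uint8)
cv2.imwrite("pics/e.png",cv2.resize(im,None,fx=14,fy=14,interpolation=cv2.INTER_CUBIC))
E
python3 st.py
```

```text
70 [array([240.3, 293.2]), array([239.8, 290.8]), array([239.2, 288. ]), array([238.3, 283.3])]
80 [array([241.1, 292.4]), array([240.6, 289.9]), array([240.1, 287.2]), array([239.2, 282.4])]
90 [array([241.8, 291.4]), array([241.3, 289. ]), array([240.8, 286.2]), array([239.9, 281.5])]
100 [array([242.3, 290.5]), array([241.8, 288. ]), array([241.3, 285.3]), array([240.3, 280.5])]
110 [array([242.5, 289.4]), array([242., 287.]), array([241.5, 284.2]), array([240.6, 279.5])]
17.3 [ 0.46223484 -0.2226017   0.24599543] [ 1.2449317  -1.42726192  0.11568462] [-0.18850037 -0.27954948 -0.03268371] 0.03467790730363648 [ 0.29324306  0.8164216   0.10855399  2.03215606 -0.26229374  0.3053938
  0.2516792 ]
-21.01030137308508
```

View pics/e.png

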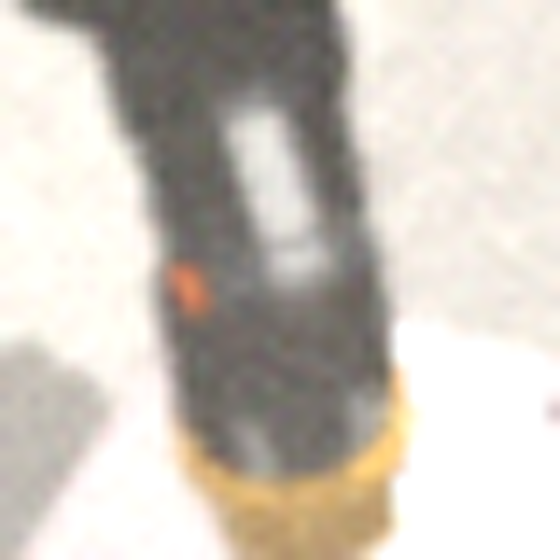

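A pale streak at (241.1,291.6) matches where the white line should be at 80–90° off the stop. The hand angles bound the back-off to 82–94°, inside the allowed 72–108°. Handing in.

```bash
python3 -c "
from bench import r
print(r.close_job())"; python3 st.py
```

```text
the job is handed in; nothing more can be done
None
the job is handed in; nothing more can be done
```

I hung the farthest red saddle astride the middle of the pipe and let go of it. I then screwed the cap clockwise to its stop, backed it off about a quarter turn and handed the job in at about 17.3 s, still gripping the cap.

- **Marker:** the last scene picture shows it hanging level and untouched, about 1–2 mm from the pipe's measured middle. The camera put its fin top at 96 mm instead of the listed 100 mm, so I used the listed height as well when grasping.
- **Stop:** torque rose from about the thread drag (0.06 N m) to 0.36 and then 1.0 N m against further turning. By then the cap's white line and the port's red line looked parallel. The stop came 4–7° of hand turn later than my first reading of the cap's angle suggested.
- **Back-off:** the hand turned back 94°, including the wind-up against the stop. That puts the cap 82–94° off its stop, against an allowed 72–108°. I couldn't read the white line clearly because a finger hid most of it. One faint streak fits 80–90°, and a second pale streak beside it went unexplained.
- **Grip:** the last reading, just before hand-in, showed the fingers 34.7 mm apart on the cap and little outside force. The grasp point was within about 2 mm of the cap's axis as measured by the cameras.
- **Other bench items:** I saw no contact with the bystanders. I did not re-measure where they stand at the end.

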